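# Clear the split sample cell and hold it closed

### The arm

A 7-joint arm with a two-finger parallel gripper is mounted at the origin on the work surface. World frame = base frame: x ahead of the robot, y to its left, z up, the work surface at z = 0. Lengths are in mm, angles in rad, forces in N, time in s.
With the tool pointing down it reaches from about 425 to 875 mm from the base axis. Payload 8.4 kg.
Tool frame: the origin (TCP) lies at the very end of the fingers, on their centre line; the grasp point (between the pads) lies bot.grasp_offset behind it (bot.grasp_offset is the distance from the TCP to the grasp point, in mm); z points along the fingers, y is the line along which they close (so a half turn about z gives the same grasp; the last joint's range is limited). The gripper opens to 85 mm and grips with 20 to 120 N. Pads are 22 mm wide; open, the fingers measure 114 mm over their backs; the gripper's body (76 mm by 85 mm) begins 54 mm behind the grasp point. The pads swing forward as they close: fully open they stand 13 mm farther back than shut.
Start: joints at [-1.351, 0.333, 0.04, 1.465, -0.013, 1.343, -0.059], TCP at [203.729, 617.218, 231.308] pointing down, gripper open.
Joint ranges: [-2.58, 2.58], [-0.38, 2.09], [-1.3, 1.39], [0.25, 2.4], [-1.5, 4.64], [0.08, 2.09], [-2.65, 2.65]. Speed limits (rad/s): [2.22, 2.22, 2.79, 2.79, 3.14, 3.14, 3.14].

### API

Orientations are given as a rotation vector (axis times angle).
In Python, from plant import get_obs, optics, job, bot gives the robot as it stands.
- The arm moves only by the shell command python3 -m inch 'ROWS' [OPENING] [FORCE]. ROWS is JSON, a list of rows, each a list of 4 numbers: the shift along the tool's x, y, z in mm, then the turn about the tool's z in rad. A call has 1 to 12 rows; each row is the pose to reach, as a shift and turn from the pose commanded when the call began, along the tool's axes at that moment; what a row does not reach only later rows make up. A row lasts 1/12 s, in which the tool goes at most 41.7 mm and 7.16 degrees, less where a joint would pass 70% of its speed; a pose out of reach is approached as far as the arm can. A call with a gripper value outside its range is refused whole. OPENING is the opening, from -1 (shut) to 1 (fully open), set as the call begins (- or left out, the last holds). The fingers move at their own pace and stop on an object; FORCE is the grip in N (left out, the last holds). Time passes only in rows, so rows that repeat a pose let the fingers close. It gives the time, the measured TCP pose, the force, the opening and the grip force at its end, in the units of the state.
- get_obs(): the state, without advancing time (a new reading comes with each control period).
- optics.read_camera(name): name is "side" or "top"; returns (picture, depth): 400x640x3 uint8, red, green, blue; 400x640 float32, mm along the optical axis (not along the pixel's ray), 0 where there is no reading.
- optics.get_calibration(name): a dict with "mtx" (3x3 intrinsics, pixels), "R" (3x3) and "t" (3): a world point X has camera coordinates R X + t. Camera axes: x right, y down, z forward; pixel columns grow to the right and rows downward; lengths in mm; the calibration is good to about 2 mm. A picture is of the moment at which its call begins. get_calibration takes no time and is no camera call.
- job.job_done(): hands the job in; it is judged then, once.
Trained networks look in the newest picture that a camera, given by its name, has taken for a name from the list of things; names that differ only in an ending like _2 or _b are one class to them, and where a whole thing is asked for, a point or a joint stands for the part that bears it (a point fixed in the world has none). Each returns a list of dicts, best first, with "conf" (0 to 1); they miss things now and then, are a little off and sometimes report something else, mostly with a low value. They report only what shows in the picture. A call takes as long as a camera call. They do not tell look-alikes from the thing itself.
- optics.search_frame(camera, target): "at" ([x, y, z] in mm, in the coordinates of the camera as it stood for that picture, good to about 4 mm: the middle of the surface that is visible of it).
- optics.regions_of(camera, target): "mask" (400x640 bool, what is visible of it).
The state is a dict: "t": time; "joint_pos": joint angles; "qvel": joint speeds; "joint_torque": joint torques, N m; "tool_pos": TCP position; "orientation": TCP orientation; "contact_force": force on the tool from outside, world axes, zero at the start; "moment": the same for the moment, N m; "grip_width": finger opening in mm; "gripper_force": force on a finger pad.
Only numpy, scipy, OpenCV 4.12 (cv2) and the standard library are available. Lean on these libraries where they do the work, as an engineer would, in place of code of your own. Each camera call takes 0.05 s, during which the arm holds its last target. There are 200 camera calls.

### The job

Lift the sample basket out of the open lower half of the split cell and hang it by its handle bar over both hooks of the drip stand, then let it go. Then set the cover of the cell onto the two dowels and press it down against its sprung seal until the two halves meet flush, and finish while still holding it pressed shut. Leave the amber bottle, the beaker and the dish where they stand.

Things in the scene. Friction and masses are not known exactly. Their poses are not given: they have to be found in the camera images.
- cell: Lower half of the split cell, fixed: aluminium block 96 (x) by 140 (y) by 36 mm high. Origin: centre of its underside, z up. In its top a round well, 61 mm wide, 26 mm deep. Two steel dowels at y = +56 and -56 mm (x = 0), 10 mm in diameter, stand 24 mm above the top face; their upper 8 mm taper to a 3 mm nose. The same after a half turn.
- cell_face (a point): Centre of the lower half's top (mating) face, 36 mm above the bench; axes as the cell's.
- seal (a joint): Sprung black seal ring round the well (66 mm inside, 82 mm outside), how far it is pressed in, m: 0 = free, 6 mm proud of the mating face; 0.006 = flush, cell closed. It pushes up with 8 N at 0, 14 N at 0.006: the cover's weight (3 to 5 N) does not move it; closing takes a further push of 9 to 11 N (15 N closes it surely), and it springs up when let go.
- cover: Upper half, loose, lying right side up on the bench, 0.3 to 0.5 kg: aluminium plate 96 (x) by 140 (y) by 14 mm, two through holes 13 mm in diameter with bevelled mouths at y = +56 and -56 mm (x = 0); on its middle a grey grip block, 14 to 56 mm above the underside. Origin: centre of the underside, z up. Fits either way round. Closed, its origin lies at cell_face.
- cover_grip (a point): Point in the cover's grip block, on its axis, 40 mm above the cover's underside (16 mm below the block's top); axes as the cover's. The block is 34 (x) by 56 (y) mm.
- basket: Sample basket, loose, about 0.12 kg: steel cup 50 mm in diameter, 42 mm high, with a rigid upright handle; stands in the cell's well, bottom 10 mm above the bench. Origin: centre of its underside, z up. The handle lies in its y-z plane: two 6 mm wires rise from the rim, spread to y = +46 and -46 mm at 76 mm height, then go straight up to a level bar.
- basket_bar (a point): Middle of the handle bar's centre line, 135 mm above the basket's underside; axes as the basket's. The bar is 8 mm thick, along y, 92 mm long; its middle carries a flat white grip 12 (x) by 34 (y) by 20 mm, from 6 mm below to 14 mm above this point.
- stand: Drip stand, fixed. Two steel hooks, 8 mm rods at y = +30 and -30 mm, run level, centre line 155 mm above the bench, from a cross bar at x = +95 mm to x = -25 mm, then turn up to their tips at x = -42 mm (top 177 mm). They point along the stand's -x. One 14 mm post at x = +95 mm, y = 0; foot 130 by 110 by 12 mm from x = -10 to +120 mm. Origin on the bench, z up.
- hooks (a point): Point midway between the two hooks at the height of their upper edge (159 mm above the bench), at x = +10 mm, y = 0 of the stand; axes as the stand's. A bar lying across both hooks has its centre line 4 mm above this.
- amber_bottle: Bystander: amber glass bottle with black cap, 84 mm in diameter, 170 mm high; origin at the centre of its underside.
- beaker: Bystander: glass beaker, 70 mm in diameter, 85 mm high; origin at the centre of its underside.
- dish: Bystander: white ceramic dish, 84 mm in diameter, 22 mm high; origin at the centre of its underside.
Not all that is in view belongs to the job. Leave any blue or purple look-alike of the cover alone. Leave any blue or pink look-alike of the cell alone.

How it is judged (in metres and radians):
On the way:
1. the basket hangs by its handle bar over both hooks, let go (x of basket_bar in the frame of hooks between -0.05 and 0.085 m and y of basket_bar in the frame of hooks between -0.016 and 0.016 m and z of basket_bar in the frame of hooks between -0.003 and 0.012 m and contact force between basket and stand above 0.3 N and contact force between basket and the fingers below 0.1 N and angle between basket's own z axis and vertical below 0.25 rad), for 0.3 s.
At the end, for the whole second after the job is handed in: Basket released, hanging by its bar on both hooks (within 16 mm of the middle sideways). Cover on both dowels, within 4 mm and 0.06 rad, its underside within 1.5 mm of the mating face, seal pressed in over 5 mm, fingers still holding or pressing it, at rest (all of step 1 and value of joint seal above 0.005 m and z of cover in the frame of cell_face between -0.002 and 0.0015 m and horizontal distance between cover and cell_face below 0.004 m and angle between the y axis of cover and the y axis of cell, either way round below 0.06 rad and angle between the z axis of cover and the z axis of cell, either way round below 0.025 rad and angle between cover's own z axis and vertical below 0.1 rad and contact force between cover and cell above 9 N and contact force between the fingers and cover above 3 N and linear speed of cover below 0.02 m/s and linear speed of basket below 0.1 m/s); the arm keeps its last pose, push and grip.
It fails at once if the amber bottle is pushed away or tipped (distance of amber_bottle from where it was at the start of the episode above 0.03 m or angle between amber_bottle's own z axis and vertical above 0.35 rad).
It fails at once if the beaker is pushed away or tipped (distance of beaker from where it was at the start of the episode above 0.03 m or angle between beaker's own z axis and vertical above 0.35 rad).
It fails at once if the dish is pushed away or tipped (distance of dish from where it was at the start of the episode above 0.03 m or angle between dish's own z axis and vertical above 0.35 rad).
It also fails if it takes over 72 s, if anything falls off the work surface, if the arm or the gripper's body presses on something with over 40 N, if the wrist force passes 120 N, or if a joint passes its speed limit or range.

## Working session

There is one attempt and no reset: what is moved stays moved. The work goes in short steps, Python scripts to look and compute and a shell command to move; the robot and the scene stay as the last step left them, time stands still between calls to the robot, and variables do not carry over. Pictures are saved under pics/ and viewed, at most 10 in all, crops included, and the job is handed in when it is done.

```bash
ls; mkdir -p pics
python3 - <<'E'
from plant import get_obs, optics, job, bot
import cv2, numpy as np
print(bot.grasp_offset); o=get_obs(); print({k:np.round(v,3) for k,v in o.items()})
for n in ("side","top"):
    p,d=optics.read_camera(n); cv2.imwrite(f"pics/{n}0.png",p[:,:,::-1]); np.savez(f"{n}0.npz",p=p,d=d)
    c=optics.get_calibration(n); print(n,c)
    R,t=np.array(c["R"]),np.array(c["t"])
    for k in ("cell","cover","basket","basket_bar","stand","amber_bottle","beaker","dish"):
        print(k,[(round(r["conf"],2),np.round(R.T@(np.array(r["at"])-t)).tolist(), np.round((lambda q:q[:2]/q[2])(c["mtx"]@np.array(r["at"]))).tolist()) for r in optics.search_frame(n,k)])
E
```

```text
pics
18.700000000000003
{'t': np.float64(0.0), 'joint_pos': array([-1.351,  0.334,  0.04 ,  1.466, -0.013,  1.343, -0.058]), 'qvel': array([-0.001, -0.001,  0.   , -0.   , -0.002, -0.001,  0.   ]), 'joint_torque': array([-0.0000e+00, -6.5856e+01,  1.3650e+00, -4.0556e+01,  1.7000e-02,
        1.3000e-02, -0.0000e+00]), 'tool_pos': array([203.599, 616.812, 230.412]), 'orientation': array([-4.990e-01, -3.102e+00,  3.000e-03]), 'contact_force': array([-0.181, -0.178, -0.833]), 'moment': array([ 0.044, -0.022,  0.053]), 'gripper_force': np.float64(0.0), 'grip_width': np.float64(85.237)}
side {'mtx': array([[442.08273304,   0.        , 315.69790724],
       [  0.        , 442.08273304, 190.903773  ],
       [  0.        ,   0.        ,   1.        ]]), 'R': array([[ 0.7101484 , -0.70389183,  0.01501812],
       [-0.36534702, -0.3866609 , -0.84676733],
       [ 0.60183952,  0.59584364, -0.5317514 ]]), 't': array([-413.08510553,  302.10885649, 1118.9590106 ])}
cell [(0.9, [534.0, -25.0, 34.0], [311.0, 218.0]), (0.68, [766.0, -162.0, 35.0], [390.0, 208.0])]
cover [(0.94, [319.0, 344.0, 15.0]
[... 910 characters left out ...]
]), (0.6, [351.0, -7.0, 38.0], [328.0, 263.0])]
cover [(0.95, [328.0, 352.0, 13.0], [226.0, 271.0]), (0.91, [677.0, 321.0, 19.0], [236.0, 174.0]), (0.81, [503.0, 255.0, 15.0], [254.0, 221.0])]
basket [(0.65, [560.0, 8.0, 58.0], [322.0, 203.0])]
basket_bar [(0.79, [563.0, 4.0, 61.0], [324.0, 202.0]), (0.2, [546.0, 10.0, 40.0], [322.0, 207.0])]
stand [(0.93, [613.0, -283.0, 15.0], [402.0, 188.0]), (0.66, [508.0, 253.0, 17.0], [254.0, 220.0])]
amber_bottle [(0.63, [506.0, 466.0, 117.0], [185.0, 219.0])]
beaker [(0.56, [562.0, -496.0, 46.0], [465.0, 200.0])]
dish [(0.89, [752.0, 9.0, 14.0], [321.0, 152.0]), (0.72, [549.0, 7.0, 39.0], [323.0, 206.0]), (0.17, [507.0, 256.0, 15.0], [254.0, 220.0])]
```

Run:
```python
import cv2
p=cv2.imread("pics/top0.png"); cv2.imwrite("pics/topc.png",cv2.resize(p[100:300,160:500],None,fx=2.3,fy=2.3,interpolation=cv2.INTER_CUBIC))
p=cv2.imread("pics/side0.png"); cv2.imwrite("pics/sidec.png",cv2.resize(p[90:330,150:470],None,fx=2.5,fy=2.5,interpolation=cv2.INTER_CUBIC))
```

```text
(no output)
```

View pics/topc.png

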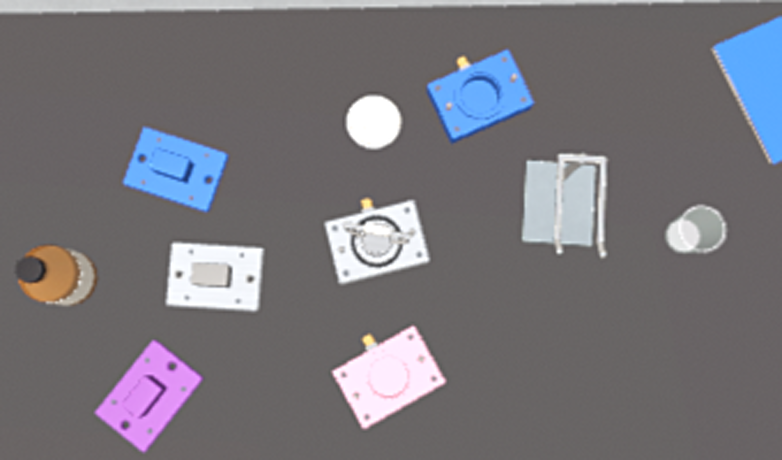

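View pics/sidec.png

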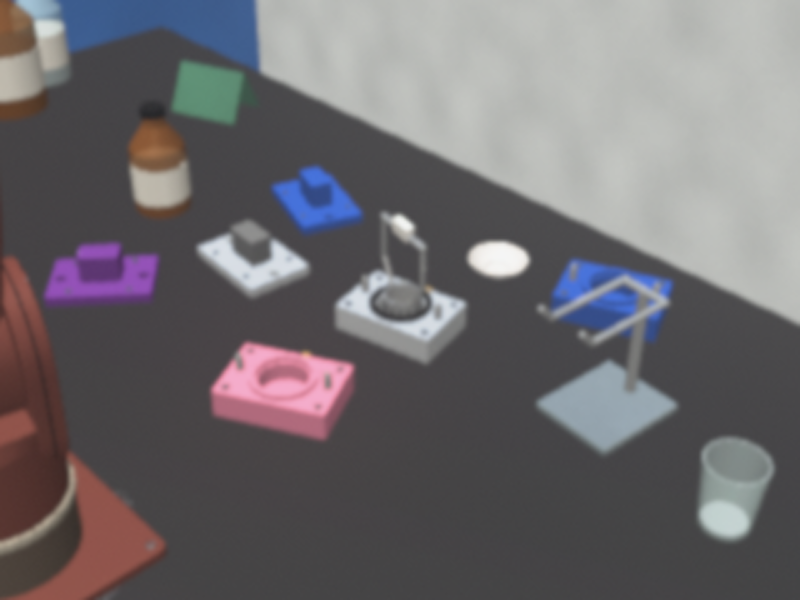

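The top crop shows three covers: blue at full-picture (236,174), purple (226,271) and bare aluminium with a grey block at (252,220). It also shows three cells: blue (368,139), pink (328,263) and aluminium (324,206) holding the basket. The aluminium pair fits the description, and both enlarged crops confirm it. The stand's hooks point toward the robot, with tips near (402,209) and (422,210).

Next I'll measure poses from depth.

```bash
cat > h.py <<'E'
import numpy as np, cv2
from plant import get_obs, optics, bot
def cloud(n,d):
    c=optics.get_calibration(n); K=c["mtx"]; v,u=np.mgrid[:400,:640]
    P=np.stack([(u-K[0,2])/K[0,0]*d,(v-K[1,2])/K[1,1]*d,d],-1)
    return (P-np.array(c["t"]))@np.array(c["R"])
def sel(W,d,x,y,z):
    return (d>0)&(W[...,0]>x[0])&(W[...,0]<x[1])&(W[...,1]>y[0])&(W[...,1]<y[1])&(W[...,2]>z[0])&(W[...,2]<z[1])
def rect(P):
    (c,s,a)=cv2.minAreaRect(P[:,:2].astype(np.float32)); return np.round(c,1),np.round(s,1),round(a,1)
def pca(P):
    m=P.mean(0); u,s,vt=np.linalg.svd(P[:,:2]-m[:2],full_matrices=False)
    q=(P[:,:2]-m[:2])@vt.T
    return np.round(m,1),"dir deg",round(np.degrees(np.arctan2(vt[0,1],vt[0,0]))%180,1),"ext",np.round(q.min(0),0),np.round(q.max(0),0),len(P)
E
python3 - <<'E'
from h import *
B={"cell top":((460,640),(-95,105),(30,40)),"bar":((460,640),(-95,105),(132,170)),"bar grip":((460,640),(-95,105),(152,170)),
"cover plate":((420,590),(165,340),(8,20)),"cover block":((420,590),(165,340),(48,64)),"hooks":((480,760),(-400,-190),(140,190)),"foot":((480,760),(-400,-190),(6,22)),
"bench":((400,450),(-100,200),(-20,20))}
for n in ("top","side"):
    f=np.load(n+"0.npz"); W=cloud(n,f["d"])
    for k,b in B.items():
        P=W[sel(W,f["d"],*b)]
        print(n,k,*( (rect(P),pca(P)) if len(P)>5 else [len(P)]))
    P=W[sel(W,f["d"],*B["hooks"])]
    if n=="top":
        for k in ("cell","cover","basket_bar","stand"):
            optics
E
```

```text
top cell top (array([557.4,   6.1]), array([ 99.8, 139.7]), 13.1) (array([553.8,   5.1,  36.5]), 'dir deg', np.float64(105.8), 'ext', array([-71., -49.]), array([72., 54.]), 576)
top bar (array([558.2,   4.7]), array([97.2, 12.4]), 76.9) (array([557.8,   5.6, 153.6]), 'dir deg', np.float64(77.4), 'ext', array([-49.,  -6.]), array([48.,  7.]), 93)
top bar grip (array([558.4,   5.8]), array([85.2, 12.4]), 76.9) (array([557.4,   3.4, 158.4]), 'dir deg', np.float64(78.6), 'ext', array([-40.,  -6.]), array([45.,  7.]), 47)
top cover plate (array([507.3, 258. ]), array([130.3, 156. ]), 4.1) (array([507.9, 258.7,  14.5]), 'dir deg', np.float64(86.5), 'ext', array([-82., -74.]), array([73., 71.]), 826)
top cover block (array([508.6, 258.6]), array([55.7, 33.8]), 84.4) (array([508.4, 258.6,  56.5]), 'dir deg', np.float64(84.4), 'ext', array([-28., -17.]), array([28., 17.]), 162)
top hooks (array([ 587.3, -282.4]), array([ 68.2, 145.7]), 84.6) (array([ 600.7, -283. ,  160.4]), 'dir deg', np.float64(176.0), 'ext', array([-59., -35.]), array([87., 36.]), 277)
top foot (array([ 623.5, -294.8]), a
[... 1071 characters left out ...]
ay([508.7, 259. ]), array([61.7, 35.2]), 87.6) (array([506.6, 253.3,  56.1]), 'dir deg', np.float64(87.3), 'ext', array([-37., -16.]), array([25., 19.]), 109)
side hooks (array([ 587.5, -285.5]), array([ 69.3, 147.4]), 85.5) (array([ 601.4, -288.5,  159.4]), 'dir deg', np.float64(174.6), 'ext', array([-60., -37.]), array([88., 33.]), 312)
side foot (array([ 646.8, -287.4]), array([242.6, 164.9]), 7.5) (array([ 612.3, -289.9,   13. ]), 'dir deg', np.float64(9.7), 'ext', array([-158.,  -84.]), array([88., 84.]), 1137)
side bench (array([425.1,  49.7]), array([ 49.8, 299.5]), 0.0) (array([427.3,  53.6,   1.7]), 'dir deg', np.float64(90.4), 'ext', array([-146.,  -28.]), array([154.,  24.]), 628)
```

The poses I measured are:
- **Basket bar:** at (558,5), along 77.3°.
- **Cell:** at (557,5), y axis at 103.1°.
- **Cover:** at (508.5,258.7), y axis at about 85°.
- **Hooks:** run along about -5.4°, with the stand origin near (561,-282.5).

Next I'll work out the first shift.

```bash
cat > go.py <<'E'
import sys, numpy as np
from scipy.spatial.transform import Rotation as Ro
from plant import get_obs
# args: x y z(tcp) angle_deg of tool y in world -> shift in tool frame + turn
def shift(x,y,z,a):
    o=get_obs(); R=Ro.from_rotvec(o["orientation"]).as_matrix(); p=np.array(o["tool_pos"])
    cur=np.degrees(np.arctan2(R[1,1],R[0,1])); da=(a-cur+180)%360-180
    print("t",round(float(o["t"]),2),"tcp",p.round(1),"ytool",round(cur,2),"tilt",R[:,2].round(3),"| shift",(R.T@(np.array([x,y,z])-p)).round(1),"turn",round(-np.radians(da),3), "grip",round(float(o["grip_width"]),1),"F",np.round(o["contact_force"],1))
if __name__=="__main__": shift(*map(float,sys.argv[1:5]))
E
python3 go.py 558 5 200 -12.7
python3 - <<'E'
from h import *
# refine plate poses: bright pixels with tight z from top view
f=np.load("top0.npz"); W=cloud("top",f["d"]); p=f["p"].astype(int)
br=(p.min(-1)>120)
for k,b in {"cell":((460,640),(-95,105),(31,41)),"cover":((420,590),(165,340),(8,20))}.items():
    P=W[sel(W,f["d"],*b)&br]; print(k,rect(P),pca(P))
E
```

```text
t 0.9 tcp [203.7 617.2 231.3] ytool 71.73 tilt [ 0. -0. -1.] | shift [-528.3 -470.3   31.3] turn 1.474 grip 85.3 F [ 0.3  0.9 -0.2]
cell (array([556. ,   5.7]), array([ 96.9, 139.7]), 13.1) (array([553.9,   5. ,  36.8]), 'dir deg', np.float64(105.4), 'ext', array([-71., -49.]), array([72., 52.]), 605)
cover (array([508.4, 259.9]), array([140.8,  97.2]), 85.0) (array([507.7, 258.6,  14.6]), 'dir deg', np.float64(86.4), 'ext', array([-72., -48.]), array([70., 50.]), 817)
```

```bash
python3 -m inch '[[-15,-13,0,0.05],[-44,-39,0,0.17],[-73,-65,0,0.29],[-102,-91,0,0.41],[-132,-117,0,0.53],[-161,-143,0,0.65],[-190,-169,0,0.77],[-219,-195,0,0.89],[-248,-221,0,1.0],[-277,-247,0,1.12],[-307,-273,0,1.24],[-330,-294,0,1.36]]' 1 60; python3 go.py 558 5 200 -12.7
```

```text
t: 1.9
tool_pos: [426.3, 231.6, 231.7]
orientation: [2.346, 2.089, 0.001]
contact_force: [1.0, -0.2, -1.0]
grip_width: 85.6
gripper_force: 0.0
t 1.9 tcp [426.3 231.6 231.7] ytool -6.64 tilt [ 0.001  0.    -1.   ] | shift [-209.9  157.    31.7] turn 0.106 grip 85.6 F [ 1.  -0.2 -1. ]
```

```bash
python3 -m inch '[[-28,21,4,0.02],[-56,42,8,0.04],[-84,63,12,0.06],[-112,84,16,0.08],[-140,105,20,0.1],[-168,126,25,0.106],[-193,144,29,0.106],[-206,154,31,0.106],[-210,157,32,0.106],[-210,157,32,0.106]]'; python3 go.py 558 5 131 -12.7
python3 - <<'E'
from h import *
p,d=optics.read_camera("side"); np.savez("s1.npz",p=p,d=d); cv2.imwrite("pics/s1.png",cv2.resize(p[100:260,230:400],None,fx=4,fy=3.75-.2)[:,:,::-1])
E
```

```text
t: 2.73
tool_pos: [558.5, 7.5, 199.1]
orientation: [2.448, 1.968, -0.001]
contact_force: [-1.0, 0.9, 0.7]
grip_width: 85.2
gripper_force: 0.0
t 2.73 tcp [558.5   7.5 199.1] ytool -12.41 tilt [-0.    -0.001 -1.   ] | shift [-2.5  0.  68.1] turn 0.005 grip 85.2 F [-1.   0.9  0.7]
```

View pics/s1.png

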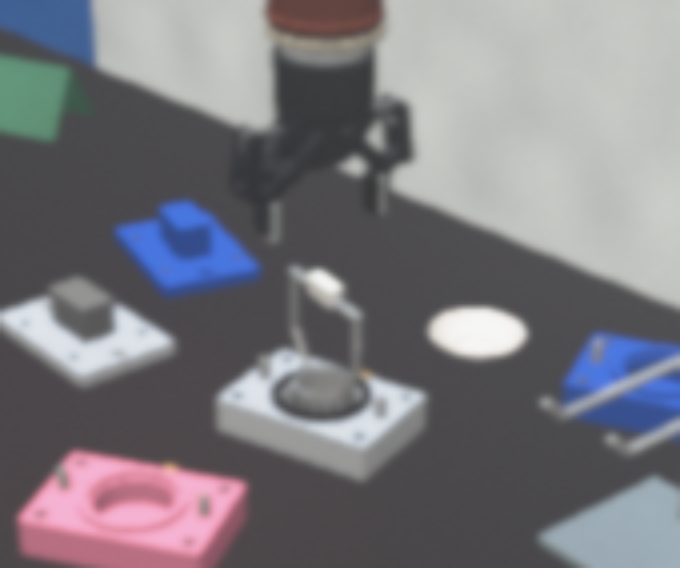

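The open fingers (crop pixels 270,230 and 380,205) straddle the white grip (325,288), which is centred below them. I'll descend and grip.

```bash
python3 -m inch '[[-2,0,20,0],[-2,0,42,0],[-2,0,58,0],[-2,0,66,0],[-2,0,68,0],[-2,0,68,0]]' && python3 -m inch '[[0,0,0,0],[0,0,0,0],[0,0,0,0],[0,0,0,0],[0,0,0,0],[0,0,0,0],[0,0,0,0],[0,0,0,0]]' -1 60 && python3 go.py 558 5 201 -12.7
```

```text
t: 3.28
tool_pos: [557.8, 8.0, 131.5]
orientation: [-2.444, -1.973, 0.0]
contact_force: [0.1, -0.4, 1.1]
grip_width: 85.7
gripper_force: 0.0
t: 3.95
tool_pos: [558.2, 6.9, 131.5]
orientation: [2.446, 1.971, 0.001]
contact_force: [1.9, -1.0, 2.3]
grip_width: 11.2
gripper_force: 59.7
t 3.95 tcp [558.2   6.9 131.5] ytool -12.27 tilt [ 0.001 -0.    -1.   ] | shift [ -1.9   0.2 -69.5] turn 0.008 grip 11.2 F [ 1.9 -1.   2.3]
```

```bash
python3 -m inch '[[0,0,-5,0],[0,0,-15,0],[0,0,-28,0],[0,0,-42,0],[0,0,-56,0],[0,0,-68,0],[0,0,-75,0],[0,0,-77,0],[0,0,-77,0]]' && python3 go.py 466 -272 205 -5.4
```

```text
t: 4.7
tool_pos: [558.1, 7.0, 208.7]
orientation: [2.446, 1.971, 0.001]
contact_force: [0.3, 0.4, -1.4]
grip_width: 11.1
gripper_force: 59.2
t 4.7 tcp [558.1   7.  208.7] ytool -12.26 tilt [ 0.001  0.    -1.   ] | shift [-292.2  -30.8    3.6] turn -0.12 grip 11.1 F [ 0.3  0.4 -1.4]
```

```bash
python3 -m inch '[[-12,-1,0,0],[-36,-4,0,-0.02],[-66,-7,0,-0.04],[-98,-10,0,-0.06],[-130,-14,0,-0.08],[-162,-17,0,-0.1],[-194,-20,0,-0.12],[-226,-24,0,-0.12],[-256,-27,0,-0.12],[-278,-29,0,-0.12],[-290,-31,0,-0.12],[-292,-31,0,-0.12]]' && python3 -m inch '[[0,0,0,0],[0,0,0,0],[0,0,0,0]]'
python3 - <<'E'
from h import *
import go
for n in ("top","side"):
    p,d=optics.read_camera(n); W=cloud(n,d)
    cv2.imwrite(f"pics/pre_{n}.png",cv2.resize(p[110:290,330:530],None,fx=3.3,fy=3.3)[:,:,::-1])
    for k,b in {"hooks":((505,760),(-345,-230),(140,190)),"bar":((430,505),(-345,-200),(165,230)),"cup":((400,505),(-330,-220),(55,125)), "post/bar":((640,680),(-345,-230),(140,170))}.items():
        P=W[sel(W,d,*b)]; print(n,k,*((rect(P),pca(P)) if len(P)>5 else [len(P)]))
go.shift(466,-272,205,-5.4)
E
```

```text
t: 5.7
tool_pos: [462.9, -275.3, 207.7]
orientation: [-2.329, -2.108, 0.003]
contact_force: [0.0, 0.1, -0.9]
grip_width: 10.7
gripper_force: 59.2
t: 5.95
tool_pos: [466.0, -270.5, 208.0]
orientation: [-2.321, -2.116, 0.0]
contact_force: [0.2, 0.0, -1.0]
grip_width: 11.2
gripper_force: 59.2
top hooks (array([ 588.4, -282.6]), array([ 68.7, 143.2]), 85.3) (array([ 608.5, -280.5,  159.4]), 'dir deg', np.float64(162.7), 'ext', array([-56., -40.]), array([96., 48.]), 250)
top bar (array([ 461.7, -241.3]), array([30.5, 38.1]), 2.9) (array([ 466.3, -240.9,  219.2]), 'dir deg', np.float64(75.3), 'ext', array([-24., -13.]), array([19., 16.]), 42)
top cup (array([ 465. , -267.5]), array([43.2, 42.8]), 8.2) (array([ 462.9, -269.7,   98. ]), 'dir deg', np.float64(166.6), 'ext', array([-24., -23.]), array([22., 22.]), 104)
top post/bar (array([ 650.1, -288. ]), array([19.3, 68.6]), 0.6) (array([ 652.2, -285.2,  158.6]), 'dir deg', np.float64(88.4), 'ext', array([-31., -13.]), array([37.,  8.]), 85)
side hooks (array([ 589.1, -285.4]), array([ 68. , 147.6]), 85.1) (array([ 608.1, -291.2,  158.5]), 'dir deg', np.float64(3.4), 'ext', array([-54., -46.]), array([96., 37.]), 286)
side bar (array([ 463.7, -274.1]), array([37. , 95.5]), 10.6) (array([ 461.2, -281.6,  210.8]), 'dir deg', np.float64(85.7), 'ext', array([-58., -16.]), array([42., 22.]), 188)
side cup (array([ 465.9, -274.4]), array([49.2, 51.2]), 3.3) (array([ 462.8, -276.6,  109.2]), 'dir deg', np.float64(36.8), 'ext', array([-29., -25.]), array([23., 25.]), 303)
side post/bar (array([ 651.7, -291.4]), array([67.4, 21.2]), 89.6) (array([ 652.5, -291.7,  156.3]), 'dir deg', np.float64(86.7), 'ext', array([-34., -13.]), array([33., 10.]), 109)
t 6.05 tcp [ 466.1 -270.7  208.2] ytool -5.28 tilt [-0.  0. -1.] | shift [-1.3  0.   3.2] turn 0.002 grip 11.0 F [-0.1 -0.2 -0.7]
```

View pics/pre_side.png

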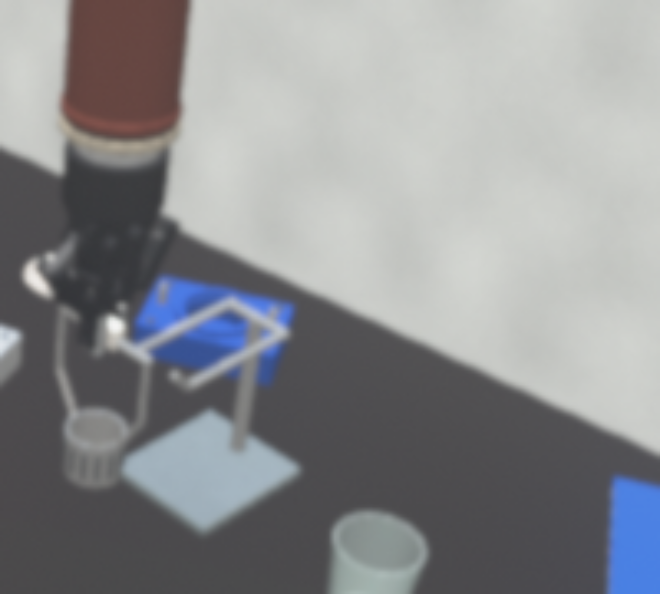

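The basket hangs upright in the gripper (crop 95,450) in front of the hook tips (180,378), and its bar is on the hooks' mid-line. I'll go in along tool y and then lower.

```bash
python3 -m inch '[[0,5,8,0],[0,16,16,0],[0,30,22,0],[0,46,23,0],[0,62,23,0],[0,78,23,0],[0,92,23,0],[0,101,23,0],[0,104,23,0],[0,104,23,0],[0,104,23,0]]' && python3 -m inch '[[0,0,5,0],[0,0,12,0],[0,0,19,0],[0,0,25,0],[0,0,30,0],[0,0,33,0],[0,0,35,0],[0,0,35,0],[0,0,35,0]]' && python3 go.py 570 -280 149.5 -5.4
```

```text
t: 6.97
tool_pos: [568.6, -281.8, 185.0]
orientation: [-2.324, -2.114, 0.001]
contact_force: [-0.7, 0.1, -0.7]
grip_width: 11.1
gripper_force: 59.2
t: 7.72
tool_pos: [569.2, -281.6, 150.4]
orientation: [2.323, 2.114, -0.0]
contact_force: [-0.4, 0.5, -1.1]
grip_width: 11.0
gripper_force: 59.2
t 7.72 tcp [ 569.2 -281.6  150.4] ytool -5.39 tilt [ 0. -0. -1.] | shift [1.7 0.6 0.9] turn 0.0 grip 11.0 F [-0.4  0.5 -1.1]
```

```bash
python3 -m inch '[[1,0,1,0],[1,0,2,0],[1,0,2,0]]' && python3 -m inch '[[0,0,0.5,0],[0,0,1,0],[0,0,1,0]]'
```

```text
t: 7.97
tool_pos: [569.6, -280.7, 149.1]
orientation: [2.323, 2.114, 0.001]
contact_force: [-1.3, 1.3, 3.8]
grip_width: 11.0
gripper_force: 60.2
t: 8.22
tool_pos: [569.6, -280.8, 148.9]
orientation: [2.323, 2.114, 0.002]
contact_force: [-4.0, 2.9, 11.6]
grip_width: 11.4
gripper_force: 61.2
```

The bar now rests on the hooks. I'll back off slightly, open, check, then rise.

```bash
python3 -m inch '[[0,0,-1,0],[0,0,-1,0]]' && python3 -m inch '[[0,0,0,0],[0,0,0,0],[0,0,0,0],[0,0,0,0],[0,0,0,0],[0,0,0,0],[0,0,0,0],[0,0,0,0]]' 1 && python3 -m inch '[[0,0,-10,0],[0,0,-30,0],[0,0,-55,0],[0,0,-75,0],[0,0,-85,0],[0,0,-88,0],[0,0,-88,0]]'
python3 - <<'E'
from h import *
import go
for n in ("top","side"):
    p,d=optics.read_camera(n); W=cloud(n,d)
    if n=="side": cv2.imwrite("pics/hang.png",cv2.resize(p[150:300,340:490],None,fx=3.9,fy=3.9)[:,:,::-1])
    for k,b in {"hooks":((505,760),(-345,-230),(140,185)),"gap":((550,590),(-345,-230),(135,185)),"cup":((530,610),(-330,-230),(15,80))}.items():
        P=W[sel(W,d,*b)]; print(n,k,*((rect(P),pca(P)) if len(P)>5 else [len(P)]))
go.shift(508.5,258.7,160,-4.5)
E
```

```text
t: 8.38
tool_pos: [569.6, -280.8, 149.1]
orientation: [2.323, 2.114, 0.001]
contact_force: [-1.6, 0.9, 5.9]
grip_width: 11.0
gripper_force: 60.0
t: 9.05
tool_pos: [569.3, -280.6, 148.3]
orientation: [-2.323, -2.115, 0.0]
contact_force: [-0.7, -0.8, 0.3]
grip_width: 85.3
gripper_force: 0.0
t: 9.63
tool_pos: [569.5, -280.6, 236.9]
orientation: [2.323, 2.114, 0.001]
contact_force: [0.4, -0.3, -0.8]
grip_width: 85.2
gripper_force: 0.0
top hooks (array([ 590.7, -266.8]), array([ 57.6, 148.7]), 75.5) (array([ 600.4, -263.7,  162.9]), 'dir deg', np.float64(166.5), 'ext', array([-65., -24.]), array([83., 35.]), 222)
top gap (array([ 571.6, -260. ]), array([34.9, 52.3]), 18.1) (array([ 568.7, -259.7,  166.8]), 'dir deg', np.float64(86.0), 'ext', array([-28., -19.]), array([28., 18.]), 94)
top cup (array([ 576.1, -278.2]), array([97.1, 66.8]), 87.9) (array([ 570.3, -276.2,   37.7]), 'dir deg', np.float64(85.9), 'ext', array([-49., -27.]), array([47., 41.]), 161)
side hooks (array([ 589.4, -287. ]), array([100.3, 147.6]), 82.6) (array([ 589.4, -289.3,  162.5]), 'dir deg', np.float64(176.1), 'ext', array([-74., -54.]), array([76., 47.]), 457)
side gap (array([ 568.8, -284.3]), array([38.2, 99.2]), 2.4) (array([ 566.4, -288.2,  165.1]), 'dir deg', np.float64(86.9), 'ext', array([-54., -17.]), array([46., 24.]), 221)
side cup (array([ 573. , -280.2]), array([ 64.7, 100.2]), 10.4) (array([ 567.3, -286.7,   49.8]), 'dir deg', np.float64(59.6), 'ext', array([-55., -35.]), array([43., 54.]), 396)
t 9.73 tcp [ 568.9 -280.2  235.2] ytool -5.38 tilt [-0.001  0.001 -1.   ] | shift [ 530.8 -110.6   75.6] turn -0.015 grip 85.4 F [ 0.2  0.7 -0.8]
```

View pics/hang.png

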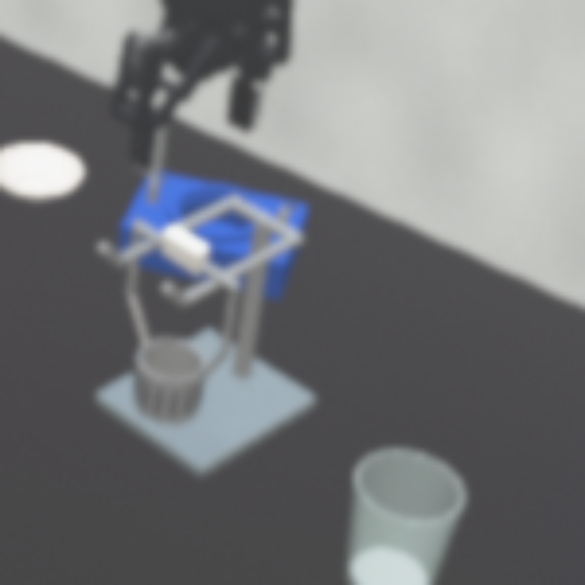

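The basket hangs on both hooks, let go, with its white grip (crop 185,248) centred between them. Now I'll go to the aluminium cover.

```bash
python3 -m inch '[[20,-4,0,0],[58,-12,0,0],[98,-20,0,0],[138,-28,0,0],[178,-37,0,0],[218,-45,0,0],[258,-54,0,0],[298,-62,0,0],[338,-70,0,0],[378,-79,0,0],[418,-87,10,0],[450,-94,20,0]]' 1 && python3 go.py 508.5 258.9 110 -5.2
```

```text
t: 10.73
tool_pos: [516.7, 179.7, 215.3]
orientation: [-2.32, -2.117, 0.0]
contact_force: [-0.3, 1.1, -0.0]
grip_width: 85.2
gripper_force: 0.0
t 10.73 tcp [516.7 179.7 215.3] ytool -5.25 tilt [-0.001  0.001 -1.   ] | shift [ 78.  -15.3 105.3] turn -0.001 grip 85.2 F [-0.3  1.1 -0. ]
```

```bash
python3 -m inch '[[25,-5,25,0],[48,-9,50,0],[66,-13,78,0],[76,-15,95,0],[78,-15.5,104,0],[78,-15.5,105,0],[78,-15.5,105,0],[78,-15.5,105,0]]'
python3 - <<'E'
from h import *
import go
for n in ("top","side"):
    p,d=optics.read_camera(n); W=cloud(n,d); br=p.min(-1)>110
    if n=="side": cv2.imwrite("pics/cov.png",cv2.resize(p[110:250,180:340],None,fx=4,fy=4)[:,:,::-1])
    P=W[sel(W,d,(460,640),(-95,105),(31,41))]; print(n,"cell",rect(P),pca(P))
    P=W[sel(W,d,(460,640),(-95,105),(31,41))&br]; print(n,"cellbr",rect(P))
    for b in [(50,62)]:
        P=W[sel(W,d,(460,640),(-95,105),b)]; print(n,"dowels",P.round(0).tolist()[:20])
    P=W[sel(W,d,(420,590),(165,340),(48,62))]; print(n,"block",rect(P),pca(P))
go.shift(508.5,258.9,22,-5.2)
E
```

```text
t: 11.4
tool_pos: [510.8, 254.2, 112.3]
orientation: [2.325, 2.112, 0.002]
contact_force: [0.5, -0.1, -0.8]
grip_width: 85.6
gripper_force: 0.0
top cell (array([555.9,   5.6]), array([ 96.9, 140.1]), 13.1) (array([554.7,   5.4,  36.8]), 'dir deg', np.float64(103.8), 'ext', array([-70., -48.]), array([70., 50.]), 661)
top cellbr (array([555.9,   5.6]), array([ 96.9, 140.1]), 13.1)
top dowels [[588.0, -12.0, 50.0], [572.0, -47.0, 56.0], [571.0, -50.0, 61.0], [568.0, -47.0, 59.0], [568.0, -50.0, 62.0], [565.0, -47.0, 55.0], [564.0, -50.0, 58.0], [545.0, 62.0, 59.0], [546.0, 59.0, 58.0], [542.0, 62.0, 59.0], [542.0, 59.0, 60.0], [542.0, 56.0, 55.0], [539.0, 63.0, 53.0], [539.0, 59.0, 56.0]]
top block (array([507.4, 247.6]), array([31.7, 32.4]), 83.0) (array([505.7, 245.1,  56. ]), 'dir deg', np.float64(146.1), 'ext', array([-21., -15.]), array([21., 18.]), 75)
side cell (array([557.7,   3.9]), array([105.2, 142.6]), 12.8) (array([550.9,  -3.1,  37. ]), 'dir deg', np.float64(103.6), 'ext', array([-77., -44.]), array([66., 61.]), 542)
side cellbr (array([557.7,   3.9]), array([105.2, 142.6]), 12.8)
side dowels [[546.0, 57.0, 60.0], [543.0, 59.0, 57.0], [544.0, 55.0, 58.0], [541.0, 62.0, 52.0], [538.0, 53.0, 58.0], [542.0, 53.0, 56.0], [538.0, 53.0, 53.0], [544.0, 55.0, 50.0], [570.0, -48.0, 58.0], [568.0, -50.0, 56.0], [568.0, -54.0, 58.0], [573.0, -54.0, 55.0], [565.0, -53.0, 55.0], [568.0, -55.0, 54.0], [569.0, -58.0, 56.0], [565.0, -53.0, 51.0]]
side block (array([511. , 258.5]), array([62.6, 38.9]), 89.3) (array([506.5, 253.6,  55.8]), 'dir deg', np.float64(89.8), 'ext', array([-36., -15.]), array([26., 24.]), 112)
t 11.5 tcp [510.8 254.7 112.7] ytool -5.48 tilt [ 0.002  0.001 -1.   ] | shift [ 3.9 -2.9 90.7] turn -0.005 grip 85.5 F [ 0.2 -0.6  0.3]
```

View pics/cov.png

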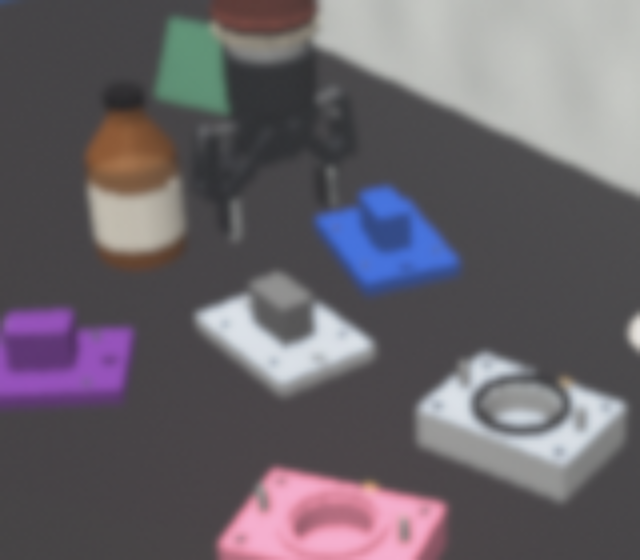

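The crop shows the open fingers (235,230 and 330,195) over the aluminium cover's grey block (280,305). The cell (520,430) is empty with both dowels clear. I'll descend and grip.

```bash
python3 -m inch '[[4,-3,20,0],[4,-3,45,0],[4,-3,66,0],[4,-3,80,0],[4,-3,88,0],[4,-3,90,0],[4,-3,90,0]]' && python3 -m inch '[[0,0,0,0],[0,0,0,0],[0,0,0,0],[0,0,0,0],[0,0,0,0],[0,0,0,0],[0,0,0,0]]' -1 110 && python3 go.py 508.5 258.9 130 -5.2
```

```text
t: 12.08
tool_pos: [507.6, 259.4, 21.8]
orientation: [2.324, 2.114, 0.001]
contact_force: [0.2, 0.2, -0.5]
grip_width: 85.5
gripper_force: 0.0
t: 12.67
tool_pos: [508.1, 260.0, 22.4]
orientation: [2.323, 2.114, 0.003]
contact_force: [-0.3, -1.0, 7.3]
grip_width: 32.7
gripper_force: 110.6
t 12.67 tcp [508.1 260.   22.4] ytool -5.39 tilt [ 0.002  0.001 -1.   ] | shift [  -0.9    0.6 -107.6] turn -0.003 grip 32.7 F [-0.3 -1.   7.3]
```

```bash
python3 -m inch '[[0,0,-5,0],[0,0,-18,0],[0,0,-36,0],[0,0,-56,0],[0,0,-75,0],[0,0,-88,0],[0,0,-94,0],[0,0,-95,0],[0,0,-95,0]]' && python3 go.py 556 5.3 117 13.1
```

```text
t: 13.42
tool_pos: [506.9, 259.6, 116.3]
orientation: [-2.323, -2.115, 0.0]
contact_force: [0.5, 0.1, -5.6]
grip_width: 32.6
gripper_force: 109.6
t 13.42 tcp [506.9 259.6 116.3] ytool -5.38 tilt [-0.  0. -1.] | shift [-248.6   72.7   -0.7] turn -0.323 grip 32.6 F [ 0.5  0.1 -5.6]
```

```bash
python3 -m inch '[[-10,3,0,-0.02],[-32,9,0,-0.06],[-58,17,0,-0.1],[-86,25,0,-0.14],[-114,33,0,-0.18],[-142,41,0,-0.22],[-170,50,0,-0.26],[-198,58,0,-0.29],[-222,65,0,-0.323],[-239,70,0,-0.323],[-247,72.5,0,-0.323],[-248.5,72.5,0,-0.323]]' && python3 -m inch '[[0,0,0,0],[0,0,0,0],[0,0,0,0],[0,0,0,0]]'
python3 - <<'E'
from h import *
import go
for n in ("top","side"):
    p,d=optics.read_camera(n); W=cloud(n,d); np.savez(n+"h.npz",p=p,d=d)
    cv2.imwrite(f"pics/hov_{n}.png",cv2.resize(p[140:260,250:400],None,fx=4,fy=4)[:,:,::-1])
    for z in ((102,116),(78,118)):
        P=W[sel(W,d,(460,650),(-95,105),z)&(p.min(-1)>100)]; print(n,"plate",rect(P),pca(P))
go.shift(556,5.3,117,13.1)
E
```

```text
t: 14.42
tool_pos: [555.6, 3.3, 115.5]
orientation: [-1.957, -2.457, 0.003]
contact_force: [-0.0, 0.6, -4.8]
grip_width: 32.5
gripper_force: 109.5
t: 14.75
tool_pos: [555.9, 6.9, 116.2]
orientation: [-1.95, -2.462, -0.0]
contact_force: [-0.3, 0.0, -4.8]
grip_width: 32.7
gripper_force: 109.5
top plate (array([544. , -65.6]), array([10.1, 40.4]), 89.0) (array([539.4, -63.8, 109.4]), 'dir deg', np.float64(5.9), 'ext', array([-25.,  -5.]), array([16.,  6.]), 32)
top plate (array([544. , -65.8]), array([10.5, 40.4]), 89.0) (array([538.9, -64. , 109.2]), 'dir deg', np.float64(7.0), 'ext', array([-26.,  -6.]), array([15.,  5.]), 33)
side plate (array([556.2,   4.7]), array([102., 144.]), 14.1) (array([546.4,  -9.7, 108.8]), 'dir deg', np.float64(118.3), 'ext', array([-87., -49.]), array([72., 66.]), 608)
side plate (array([556.3,   4.6]), array([102. , 144.1]), 14.0) (array([544.3, -10.9, 107.5]), 'dir deg', np.float64(119.3), 'ext', array([-88., -47.]), array([73., 69.]), 713)
t 14.85 tcp [556.    6.3 116.3] ytool 13.19 tilt [-0.  0. -1.] | shift [-1.  -0.2 -0.7] turn 0.002 grip 32.6 F [-0.1  0.3 -4.7]
```

View pics/hov_side.png

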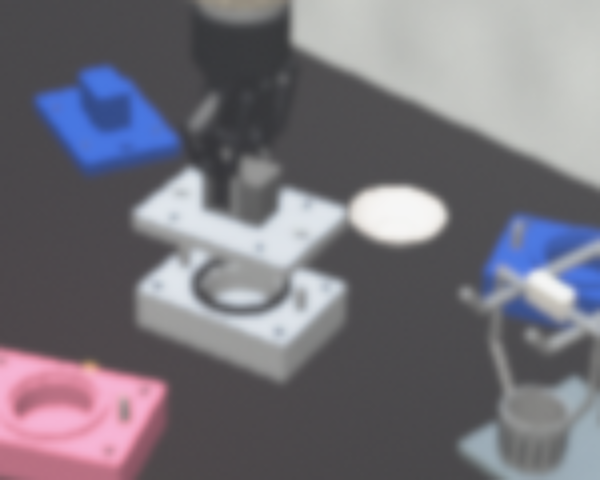

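View pics/hov_top.png

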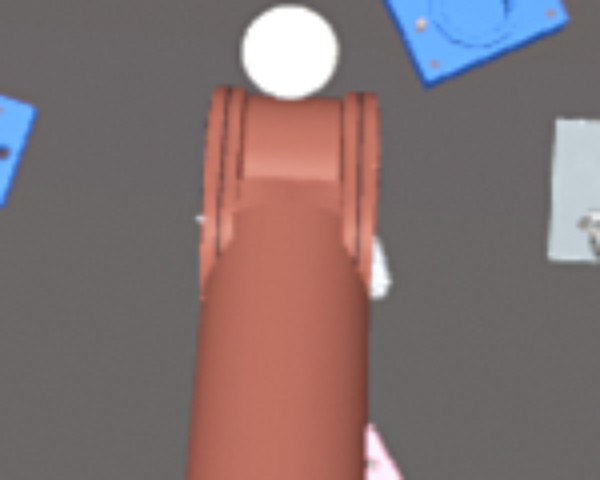

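In the side view the cover (crop 240,215) sits over the cell (240,300) and is parallel to it within about 1°. In the top view the arm hides the cell. I'll lower in stages while watching the force.

```bash
python3 -m inch '[[-1,0,6,0],[-1,0.3,14,0],[-1,0.3,22,0],[-1,0.3,28,0],[-1,0.3,32,0],[-1,0.3,35,0],[-1,0.3,37,0],[-1,0.3,38,0],[-1,0.3,38,0]]' && python3 -m inch '[[0,0,1,0],[0,0,2,0],[0,0,3,0],[0,0,4,0],[0,0,4,0]]' &&  python3 go.py 556 5 65 13.1
```

```text
t: 15.6
tool_pos: [556.6, 4.4, 78.3]
orientation: [1.953, 2.461, -0.0]
contact_force: [0.6, 0.3, -5.1]
grip_width: 32.2
gripper_force: 109.5
t: 16.02
tool_pos: [556.5, 4.5, 74.2]
orientation: [-1.953, -2.461, 0.0]
contact_force: [0.3, 0.4, -5.3]
grip_width: 32.5
gripper_force: 109.5
t 16.02 tcp [556.5   4.5  74.2] ytool 13.12 tilt [-0. -0. -1.] | shift [ 0.6 -0.4  9.2] turn 0.0 grip 32.5 F [ 0.3  0.4 -5.3]
```

```bash
python3 -m inch '[[0,0,2,0],[0,0,4,0],[0,0,6,0],[0,0,8,0],[0,0,9,0],[0,0,9,0]]' && python3 -m inch '[[0,0,1,0],[0,0,2,0],[0,0,3,0],[0,0,3,0]]' &&  python3 go.py 556 5 65 13.1
```

```text
t: 16.52
tool_pos: [556.4, 4.5, 65.0]
orientation: [-1.953, -2.46, 0.001]
contact_force: [-1.0, 0.1, -5.5]
grip_width: 32.5
gripper_force: 109.5
t: 16.85
tool_pos: [556.7, 4.4, 62.7]
orientation: [-1.953, -2.46, -0.0]
contact_force: [-4.0, -0.4, 3.7]
grip_width: 32.7
gripper_force: 110.5
t 16.85 tcp [556.7   4.4  62.7] ytool 13.11 tilt [ 0.  0. -1.] | shift [ 0.7 -0.5 -2.3] turn 0.0 grip 32.7 F [-4.  -0.4  3.7]
```

```bash
python3 -m inch '[[0,0,1,0],[0,0,2,0],[0,0,3,0],[0,0,4,0],[0,0,4,0]]' && python3 -m inch '[[0,0,0.5,0],[0,0,1,0],[0,0,1,0]]' &&  python3 go.py 556 5 58 13.1
```

```text
t: 17.27
tool_pos: [556.7, 4.5, 58.8]
orientation: [1.953, 2.461, 0.001]
contact_force: [-5.2, 0.2, 7.9]
grip_width: 32.9
gripper_force: 111.0
t: 17.52
tool_pos: [556.7, 4.5, 58.4]
orientation: [-1.953, -2.46, -0.001]
contact_force: [-8.1, 0.0, 14.9]
grip_width: 32.8
gripper_force: 112.0
t 17.52 tcp [556.7   4.5  58.4] ytool 13.11 tilt [ 0.     0.001 -1.   ] | shift [ 0.7 -0.6  0.4] turn 0.0 grip 32.8 F [-8.1  0.  14.9]
```

```bash
python3 -m inch '[[0,-0.3,0.5,0],[0,-0.3,1,0],[0,-0.3,1,0],[0,-0.3,1,0],[0,-0.3,1,0],[0,-0.3,1,0]]'
python3 - <<'E'
from h import *
import go
p,d=optics.read_camera("side"); W=cloud("side",d)
cv2.imwrite("pics/end.png",cv2.resize(p[140:300,250:470],None,fx=3.6,fy=3.6)[:,:,::-1])
P=W[sel(W,d,(460,650),(-95,105),(44,58))&(p.min(-1)>100)]; print(rect(P),pca(P))
go.shift(556,5,58,13.1)
E
```

```text
t: 18.02
tool_pos: [556.7, 4.4, 58.3]
orientation: [-1.953, -2.46, -0.002]
contact_force: [-12.9, 0.4, 25.3]
grip_width: 32.5
gripper_force: 113.8
(array([555.9,   1.9]), array([102.6, 141.9]), 13.9) (array([546.3, -11.1,  51.3]), 'dir deg', np.float64(118.1), 'ext', array([-86., -49.]), array([73., 63.]), 607)
t 18.07 tcp [556.7   4.5  58.4] ytool 13.11 tilt [ 0.001  0.001 -1.   ] | shift [ 0.7 -0.6  0.4] turn 0.0 grip 32.7 F [-12.2   1.1  26. ]
```

View pics/end.png

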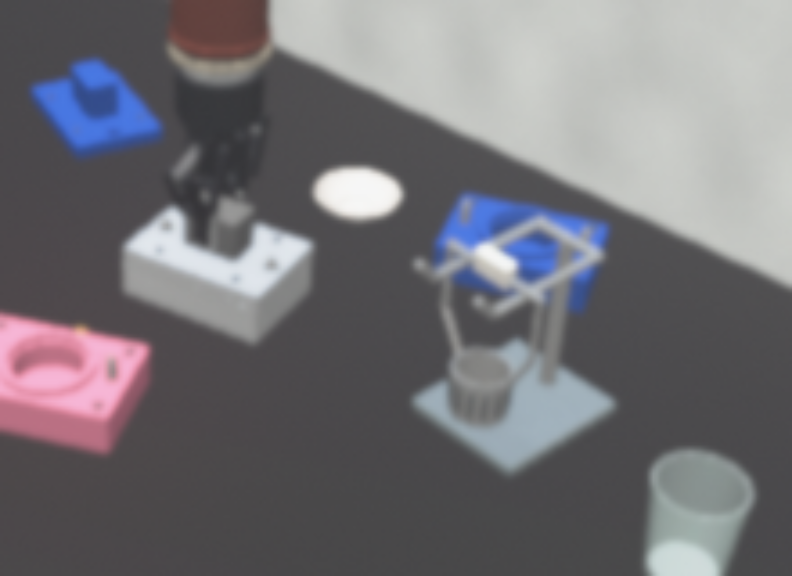

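The cover (crop 215,270) sits flush on the cell with no gap. It stopped hard at TCP z 58.4, pressed with about 30 N. The basket (480,380) hangs on both hooks, so I'm handing the job in.

```bash
python3 -c "
from plant import job
print(job.job_done())"
```

```text
the job is handed in; nothing more can be done
None
```

I hung the basket over both hooks and released it, then set the cover on the dowels and pressed it flush; the arm was still holding it with about 30 N when I handed the job in at about 18 s (no verdict was returned).

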